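# Find the flush catch of the bearing cleaning cabinet and spring its hatch

## Task

The hatch of the low sheet-metal bearing cleaning cabinet is held shut by a concealed catch: feel along the long window in its front deck with the fingertips for the recessed release pad that gives, without leaning hard on the sheet metal. Press the pad in until the hatch springs open, then let go of it and take the hand clear, leaving the hatch standing open. Leave the brake block, the dish and the canister where they are.

Things in the scene. Friction and masses are not known exactly. Their poses are not given: they have to be found in the camera images.
- cabinet: low fixed box of riveted galvanised sheet, 320 (x) by 440 (y) by 90 mm high; origin at the centre of its underside, z up, x from the front deck (robot's side) to the hatch hinge, y along the deck; turned only about z. Flat top at z 90: deck from x -160 to -48, then the hatch. The deck's window (x -138 to -72, y -96 to 96) is closed by a rigid flat steel plate, top at z 88.5 mm
- feel_left (a point): point on the plate's top in the window, at cabinet x -105, y +60 mm: one end of the line on which the centre of the release pad lies. Where along the line differs every time and is not reported: it must be felt, or seen as a faint rectangular outline. Plate and deck are rigid; only the pad gives
- feel_right (a point): the other end of that line (cabinet x -105, y -60 mm), also on the plate's top. The pad is bare steel like the plate, a rectangle 42 mm (across the line) by 52 mm (along it) in an opening 45 by 55 mm, its top 2 mm below the plate's. Press with the shut fingertips inside the opening, not across its edge
- release (a joint): how far the release pad is pressed straight down, m: 0 at rest, 0.008 at its stop. Sprung: about 2 N to start, about 5 N at the stop; the catch lets go at about 0.004 to 0.005 and the pad springs back when let go
- hatch (a joint): opening angle of the hatch, rad: 0 shut (flush with the cabinet's top), 1.15 fully open. The hatch is a 184 (x) by 400 (y) mm sheet hinged on its far edge; when the catch lets go its own spring raises the front edge up and away from the deck to the stop within about 2 s and keeps it there
- hatch_edge (a point): middle of the hatch's front edge, on its top face; shut, it is 60 mm beyond the middle line of the window
- brake_block: loose worn red rubber heel brake block, 46 by 40 by 26 mm high, standing on the cabinet's deck left of the window; origin at the centre of its underside
- dish: loose shallow copper dish, 72 mm across and 20 mm high, standing on the deck right of the window; origin at the centre of its underside
- canister: loose aluminium canister with push-on lid, 80 mm across and 104 mm high, standing on the table left of the cabinet; origin at the centre of its underside
- spindle_socket: bayonet socket with a black steel spindle locked in it, fixed on the table right of the cabinet: 80 mm square foot, 108 mm high in all; origin at the centre of its underside

How it is judged:
By the outcome, as a careful person would: the job done as asked, in the order asked, and still so for the second after the job is handed in, with the robot touching nothing.
It also fails if it takes over 51 s, if anything falls off the work surface, if the arm or the gripper's body presses on something with over 40 N, if the wrist force passes 120 N, or if a joint passes its speed limit or range.

## Robot

A 6-joint arm with a two-finger parallel gripper is mounted at the origin on the work surface. World frame = base frame: x ahead of the robot, y to its left, z up, the work surface at z = 0. Lengths are in m, angles in rad, forces in N, time in s.
With the tool pointing down it reaches from about 0.275 to 0.85 m from the base axis. Payload 19 kg.
Tool frame: the origin (TCP) lies midway between the tips of the shut fingers; the grasp point (between the pads) lies 19 mm behind it; z points along the fingers, y is the line along which they close (so a half turn about z gives the same grasp; the last joint's range is limited). The gripper opens to 85 mm and grips with 20 to 120 N. Pads are 22 mm wide; open, the fingers measure 114 mm over their backs; the gripper's body (76 mm by 85 mm) begins 54 mm behind the grasp point. The pads swing forward as they close: fully open they stand 13 mm farther back than shut.
Start: joints at [1.052, 0.15, 1.437, -0, 1.554, -0.134], TCP at [0.216, 0.533, 0.231] pointing down, gripper open.
Joint ranges: [-2.8, 2.8], [-0.68, 2.1], [0.12, 2.68], [-1.39, 4.53], [0.16, 2.79], [-2.81, 2.81]. Speed limits (rad/s): [1.89, 1.89, 2.22, 3.01, 3.01, 3.01].

## Interface

Orientations are given as a unit quaternion [w, x, y, z].
In Python, from plant import state, capture, job_done gives the robot as it stands.
- The arm moves only by the shell command python3 -m crank 'ROWS' [OPENING] [FORCE]. ROWS is JSON, a list of rows, each an object with "dp": the shift along the tool's x, y, z in mm, a list of three; "roll": the turn about the tool's z in degrees. A call has 1 to 12 rows; each row is the pose to reach, as a shift and turn from the pose commanded when the call began, along the tool's axes at that moment; what a row does not reach only later rows make up. A row lasts 1/8 s, in which the tool goes at most 62.5 mm and 10.7 degrees, less where a joint would pass 70% of its speed; a pose out of reach is approached as far as the arm can. A call with a gripper value outside its range is refused whole. OPENING is the gripper's target within -1 to 1 (fully open at 1, half-way at 0, shut at -1), set as the call begins (- or left out, the last holds). The fingers move at their own pace and stop on an object; FORCE is the grip in N (left out, the last holds). Time passes only in rows, so rows that repeat a pose let the fingers close. It gives the time, the measured TCP pose, the force, the opening and the grip force at its end, in the units of the state.
- state(): the state, without advancing time (a new reading comes with each control period).
- capture(name): name is "scene" or "top" or "wrist"; returns a dict with "color" (384x512x3 uint8, red, green, blue), "K" (3x3 intrinsics, pixels), "rvec" (rotation vector, rad) and "tvec" (3), from world to camera coordinates, as OpenCV has them; the wrist camera has in their place "tool_from_camera" (4x4, takes a point from camera to tool coordinates, whose origin is the TCP and whose axes are the flange's). Camera axes: x right, y down, z forward; pixel columns grow to the right and rows downward; lengths in m; the calibration is good to about 2 mm. A picture is of the moment at which its call begins: read the wrist's pose just before it. There is no depth.
- job_done(): hands the job in; it is judged then, once.
The state is a dict: "time": time; "joint_positions": joint angles; "dq": joint speeds; "joint_torque": joint torques, N m; "eef_pos": TCP position; "eef_rot": TCP orientation; "wrist_force": force on the tool from outside, world axes, zero at the start; "torque": the same for the moment, N m; "grip_width": finger opening in m; "finger_force": force on a finger pad.
Only numpy, scipy, OpenCV 4.12 (cv2) and the standard library are available. Lean on these libraries where they do the work, as an engineer would, in place of code of your own. Each camera call takes 0.05 s, during which the arm holds its last target. There are 200 camera calls.

## Working session

There is one attempt and no reset: what is moved stays moved. The work goes in short steps, Python scripts to look and compute and a shell command to move; the robot and the scene stay as the last step left them, time stands still between calls to the robot, and variables do not carry over. Pictures are saved under pics/ and viewed, at most 10 in all, crops included, and the job is handed in when it is done.

```bash
mkdir -p pics
python3 - <<'E'
from plant import *
import cv2
s=state();print(s['time'],s['eef_pos'],s['eef_rot'],s['wrist_force'],s['grip_width'])
for n in('top','scene'):
    c=capture(n);cv2.imwrite(f'pics/{n}0.png',c['color'][:,:,::-1]);print(c['K'],c['rvec'],c['tvec'])
E
```

```text
0.0 [0.21574427 0.53273537 0.23068991] [-2.00292542e-04  1.91215234e-01  9.81547952e-01 -5.59498239e-04] [ 0.83386219  0.18706568 -1.15447932] 0.08533302438247986
[[374.98051049   0.         251.28797597]
 [  0.         374.98051049 191.97897687]
 [  0.           0.           1.        ]] [ 2.1428686  -2.09845263  0.21030201] [-0.0335179   0.61827677  1.08752439]
[[360.65044337   0.         253.78420651]
 [  0.         360.65044337 192.81856405]
 [  0.           0.           1.        ]] [ 2.04906297  1.75746004 -0.48846133] [-0.09606156 -0.49650158  1.46888057]
```

View pics/top0.png

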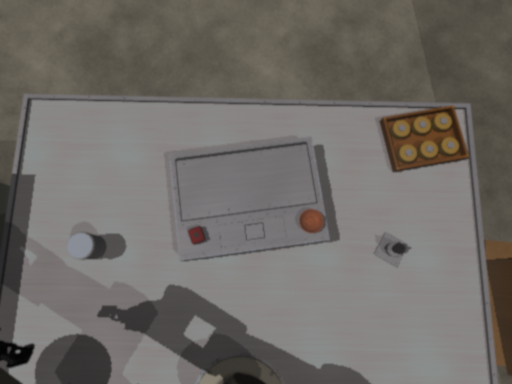

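View pics/scene0.png

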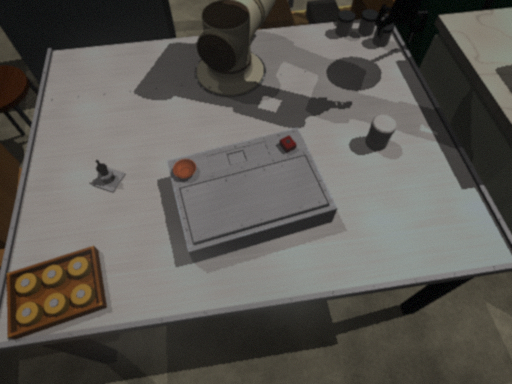

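The top view shows the cabinet (corners about (167,152), (310,137), (329,242), (180,259)), with a faint pad outline at about (255,231). The brake block is at (197,235) and the dish at (312,221). I'll enlarge it to measure.

```bash
cat > h.py <<'E'
import cv2,numpy as np
def cast(c,uv,z):
    R=cv2.Rodrigues(np.array(c['rvec']))[0];t=np.array(c['tvec']).ravel()
    d=R.T@np.linalg.inv(c['K'])@np.array([*uv,1.]);o=-R.T@t
    return o+d*(z-o[2])/d[2]
E
python3 - <<'E'
from plant import *
from h import *
c=capture('top')
im=cv2.resize(c['color'][125:265,160:340,::-1],None,fx=4.4,fy=4.2,interpolation=cv2.INTER_CUBIC)
im=cv2.convertScaleAbs(im,alpha=1.6,beta=-60)
cv2.imwrite('pics/topz.png',im)
for p in[(167,152),(310,137),(329,242),(180,259),(255,231)]:print(p,cast(c,p,.09).round(4))
E
```

```text
(167, 152) [0.7314 0.2382 0.09  ]
(310, 137) [ 0.789  -0.1973  0.09  ]
(329, 242) [ 0.4697 -0.2495  0.09  ]
(180, 259) [0.4122 0.1805 0.09  ]
(255, 231) [ 0.4971 -0.0337  0.09  ]
```

View pics/topz.png

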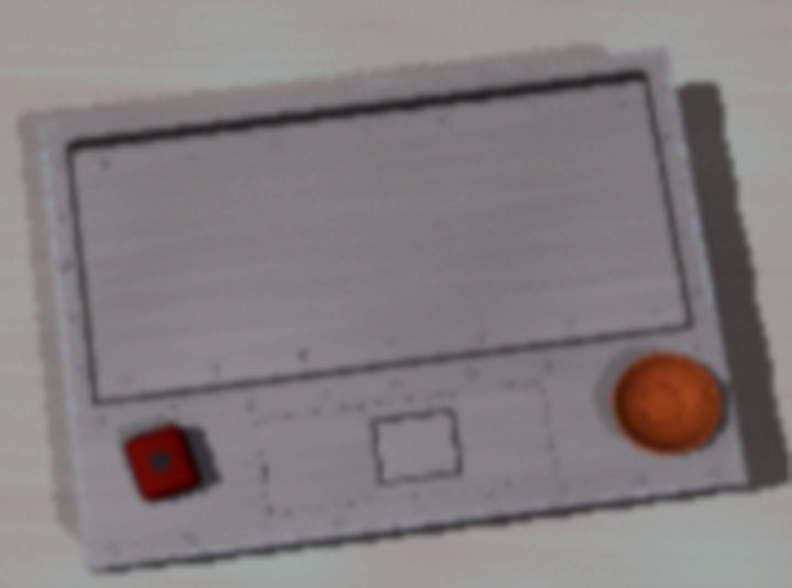

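Pad opening corners in the crop are (373,420), (452,409), (461,472) and (380,484). The hatch's front edge runs from (97,402) to (690,327). I'll use these for yaw and the approach shift.

```bash
cat >> h.py <<'E'
from scipy.spatial.transform import Rotation as Ro
def plan(s,p,yaw):
    q=s['eef_rot'];M=Ro.from_quat([q[1],q[2],q[3],q[0]]).as_matrix()
    yd=np.array([-np.sin(yaw),np.cos(yaw),0]);l=M.T@yd
    return (M.T@(np.array(p)-s['eef_pos'])*1000).round(1), np.degrees(np.arctan2(-l[0],l[1])).round(1),M.round(3)
E
python3 - <<'E'
from plant import *
from h import *
c=capture('top')
f=lambda x,y,z:cast(c,((x+.5)/4.4-.5+160,(y+.5)/4.2-.5+125),z)
P=[f(*p,.0885) for p in[(373,420),(452,409),(461,472),(380,484)]]
pc=np.mean(P,0);print('pad',pc,[np.linalg.norm(P[i]-P[i-1]).round(4) for i in range(4)])
a,b=f(97,402,.09),f(690,327,.09);d=a-b;yaw=np.arctan2(-d[0],d[1])
print('edge len',np.linalg.norm(d),'yaw',np.degrees(yaw))
X=np.array([np.cos(yaw),np.sin(yaw),0]);Y=np.array([-X[1],X[0],0])
print('pad to edge',(a-pc)@X,'along',((a+b)/2-pc)@Y)
s=state();print(plan(s,[pc[0],pc[1],.20],yaw));print(capture('wrist')['tool_from_camera'].round(3))
E
```

```text
pad [ 0.49766279 -0.03163301  0.0885    ] [np.float64(0.0447), np.float64(0.0533), np.float64(0.0443), np.float64(0.0543)]
edge len 0.4011597458577725 yaw 8.828548431182348
pad to edge 0.058664089693135295 along 0.006493551342586376
(array([-473.1, -417.3,   31.2]), np.float64(-30.9), array([[-0.927,  0.375, -0.   ],
       [ 0.375,  0.927, -0.001],
       [ 0.   , -0.001, -1.   ]]))
[[ 0.001 -0.947 -0.321  0.083]
 [ 1.     0.001  0.001 -0.001]
 [-0.001 -0.321  0.947 -0.143]
 [ 0.     0.     0.     1.   ]]
```

```bash
python3 -m crank '[{"dp":[-20,-18,0],"roll":-2},{"dp":[-60,-53,0],"roll":-5},{"dp":[-105,-93,0],"roll":-8},{"dp":[-150,-132,0],"roll":-11},{"dp":[-195,-172,0],"roll":-14},{"dp":[-240,-212,0],"roll":-17},{"dp":[-285,-252,0],"roll":-20},{"dp":[-330,-291,0],"roll":-23},{"dp":[-375,-331,5],"roll":-26},{"dp":[-420,-370,15],"roll":-29},{"dp":[-455,-401,25],"roll":-31},{"dp":[-473,-417,31],"roll":-31}]' -1 20
python3 -m crank '[{"dp":[0,0,0],"roll":0},{"dp":[0,0,0],"roll":0},{"dp":[0,0,0],"roll":0},{"dp":[0,0,0],"roll":0}]'
python3 - <<'E'
from plant import *
from h import *
s=state();print(s['eef_pos'],s['wrist_force'],s['grip_width'],plan(s,[.4977,-.0316,.2],np.radians(8.83))[:2])
c=capture('wrist');cv2.imwrite('pics/w1.png',c['color'][:,:,::-1])
E
```

```text
time: 1.75
eef_pos: [0.4982, -0.0334, 0.1995]
eef_rot: [-0.0, -0.077, 0.997, -0.0]
wrist_force: [-0.1, 1.2, 0.4]
grip_width: -0.0001
finger_force: 0.0
time: 2.25
eef_pos: [0.4976, -0.0305, 0.2006]
eef_rot: [0.0, -0.079, 0.997, -0.0]
wrist_force: [0.1, -0.3, 0.2]
grip_width: -0.0001
finger_force: 0.0
[ 0.49762068 -0.03053233  0.20062433] [ 0.09469092 -0.31505468  0.18590516] -0.0001450160192441176 (array([ 0.1, -1.1,  0.6]), np.float64(0.2))
```

View pics/w1.png

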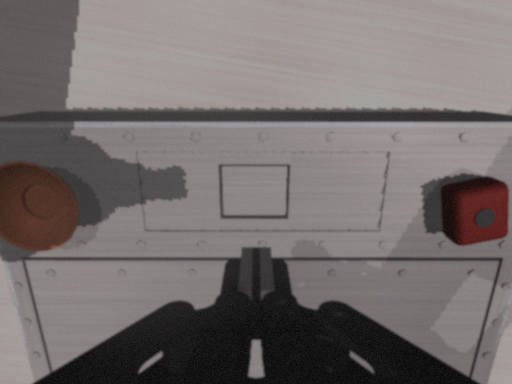

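The wrist view shows the opening square to the image, with corners (220,164), (289,164), (289,217) and (220,217). I'll cast these onto the plate.

Run:
```python
from plant import *
from h import *
s=state();c=capture('wrist');T=np.array(c['tool_from_camera']);K=c['K']
q=s['eef_rot'];M=Ro.from_quat([q[1],q[2],q[3],q[0]]).as_matrix()
P=[]
for p in[(220,164),(289,164),(289,217),(220,217)]:
    d=M@T[:3,:3]@np.linalg.inv(K)@np.array([*p,1.]);o=M@T[:3,3]+s['eef_pos'];P.append(o+d*(.0885-o[2])/d[2])
print(np.mean(P,0),[np.linalg.norm(P[i]-P[i-1]).round(4) for i in range(4)]);print(plan(s,np.mean(P,0),np.radians(8.83))[:2])
```

```text
[ 0.49738094 -0.03276768  0.0885    ] [np.float64(0.0441), np.float64(0.0531), np.float64(0.0441), np.float64(0.056)]
(array([  0.7,  -2. , 112.1]), np.float64(0.2))
```

```bash
python3 -m crank '[{"dp":[0,-1,15],"roll":0},{"dp":[0,-1.5,40],"roll":0},{"dp":[0,-1.5,70],"roll":0},{"dp":[0,-1.5,92],"roll":0},{"dp":[0,-1.5,103],"roll":0},{"dp":[0,-1.5,107],"roll":0},{"dp":[0,-1.5,107],"roll":0},{"dp":[0,-1.5,107],"roll":0}]'
python3 -m crank '[{"dp":[0,0,1],"roll":0},{"dp":[0,0,2],"roll":0},{"dp":[0,0,3],"roll":0},{"dp":[0,0,4],"roll":0},{"dp":[0,0,5],"roll":0},{"dp":[0,0,6],"roll":0},{"dp":[0,0,6],"roll":0}]'
```

```text
time: 3.35
eef_pos: [0.4983, -0.0327, 0.094]
eef_rot: [0.001, -0.078, 0.997, -0.0]
wrist_force: [-0.0, 0.4, 1.0]
grip_width: 0.0002
finger_force: 0.0
time: 4.22
eef_pos: [0.4979, -0.0326, 0.0872]
eef_rot: [-0.0, -0.078, 0.997, -0.0]
wrist_force: [0.0, -0.5, -0.4]
grip_width: 0.0
finger_force: 0.0
```

Below the plate's top with no force, so the fingertips are inside the opening. I'll press on gently.

```bash
python3 -m crank '[{"dp":[0,0,0.8],"roll":0},{"dp":[0,0,1.6],"roll":0},{"dp":[0,0,2.4],"roll":0},{"dp":[0,0,3.2],"roll":0},{"dp":[0,0,4],"roll":0},{"dp":[0,0,4],"roll":0}]'
python3 -m crank '[{"dp":[0,0,0.7],"roll":0},{"dp":[0,0,1.4],"roll":0},{"dp":[0,0,2],"roll":0},{"dp":[0,0,2],"roll":0},{"dp":[0,0,2],"roll":0}]'
python3 - <<'E'
from plant import *
import cv2
c=capture('scene');cv2.imwrite('pics/s2.png',c['color'][:,:,::-1])
E
```

```text
time: 4.97
eef_pos: [0.498, -0.0326, 0.0833]
eef_rot: [0.0, -0.078, 0.997, -0.0]
wrist_force: [-0.8, -0.7, 4.8]
grip_width: -0.0
finger_force: 2.0
time: 5.6
eef_pos: [0.4979, -0.0326, 0.0813]
eef_rot: [-0.0, -0.078, 0.997, -0.0]
wrist_force: [-1.2, 0.0, 2.6]
grip_width: 0.0
finger_force: 1.7
```

View pics/s2.png

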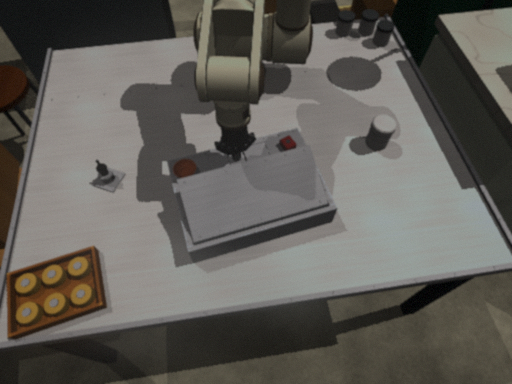

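The hatch's front edge (about (178,185) to (308,150)) has started to rise, so the catch has let go. I'll hold until the hatch is up, then lift straight out and back towards the robot.

```bash
python3 -m crank '[{"dp":[0,0,0.3],"roll":0},{"dp":[0,0,0.3],"roll":0},{"dp":[0,0,0.3],"roll":0},{"dp":[0,0,0.3],"roll":0},{"dp":[0,0,0.3],"roll":0},{"dp":[0,0,0.3],"roll":0},{"dp":[0,0,0.3],"roll":0},{"dp":[0,0,0.3],"roll":0},{"dp":[0,0,0.3],"roll":0},{"dp":[0,0,0.3],"roll":0},{"dp":[0,0,0.3],"roll":0},{"dp":[0,0,0.3],"roll":0}]'
python3 -m crank '[{"dp":[0,0,-4],"roll":0},{"dp":[0,0,-14],"roll":0},{"dp":[0,0,-35],"roll":0},{"dp":[10,0,-65],"roll":0},{"dp":[30,0,-95],"roll":0},{"dp":[55,0,-125],"roll":0},{"dp":[80,0,-145],"roll":0},{"dp":[100,0,-155],"roll":0},{"dp":[110,0,-160],"roll":0},{"dp":[110,0,-160],"roll":0},{"dp":[110,0,-160],"roll":0},{"dp":[110,0,-160],"roll":0}]'
python3 - <<'E'
from plant import *
import cv2
for n in('scene','top'):
  c=capture(n);cv2.imwrite(f'pics/{n}3.png',c['color'][:,:,::-1])
E
```

```text
time: 7.15
eef_pos: [0.4979, -0.0326, 0.081]
eef_rot: [-0.0, -0.078, 0.997, -0.0]
wrist_force: [-1.2, -0.5, 3.3]
grip_width: 0.0002
finger_force: 1.8
time: 8.65
eef_pos: [0.3896, -0.0496, 0.2405]
eef_rot: [-0.0, -0.078, 0.997, 0.0]
wrist_force: [-0.1, 0.6, 0.1]
grip_width: 0.0001
finger_force: 0.0
```

View pics/scene3.png

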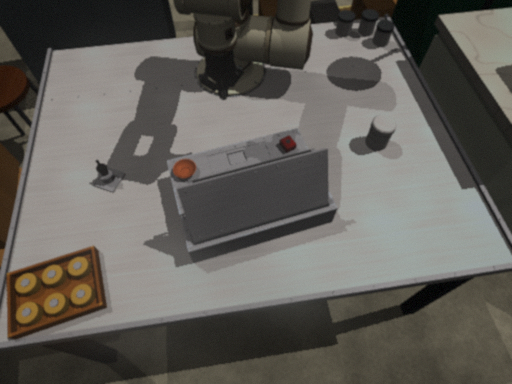

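View pics/top3.png

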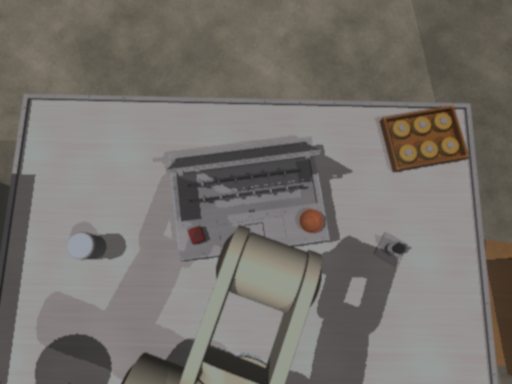

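The hatch stands fully open. The block (197,235), dish (312,221) and canister (82,246) haven't moved, and the hand is clear of everything.

```bash
python3 -c "from plant import *;print(job_done())"
```

```text
the job is handed in; nothing more can be done
None
```

The pad was found and pressed, the hatch sprang fully open, and the hand was taken clear; the brake block, dish and canister were left where they were, and the job was handed in at about 9 s.

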